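# Check the brake lever of a cheese trolley's push handle

### The arm

A 7-joint arm with a two-finger parallel gripper is mounted at the origin on the work surface. World frame = base frame: x ahead of the robot, y to its left, z up, the work surface at z = 0. Lengths are in mm, angles in rad, forces in N, time in s.
With the tool pointing down it reaches from about 400 to 875 mm from the base axis. Payload 19.3 kg.
Tool frame: the origin (TCP) lies on the front face of the gripper's body, between the roots of the fingers; the fingertips stand 73 mm ahead of it and the grasp point (between the pads) lies r.grip_point_offset ahead of it (r.grip_point_offset is the distance from the TCP to the grasp point, in mm); x points along the fingers, y is the direction in which the jaws open and shut, and the axes are right-handed (so a half turn about x gives the same grasp; the last joint's range is limited). The gripper opens to 85 mm and grips with 20 to 120 N. Pads are 22 mm wide; open, the fingers measure 114 mm over their backs; the gripper's body (76 mm by 85 mm) begins 54 mm behind the grasp point. The pads swing forward as they close: fully open they stand 13 mm farther back than shut.
Start: joints at [1.211, 0.521, -0.036, 1.599, 0.021, 1.021, -0.113], TCP at [178.573, -598.939, 303.891] pointing down, gripper open.
Joint ranges: [-2.91, 2.91], [-0.3, 2.13], [-1.5, 1.42], [0.17, 2.43], [-1.26, 4.41], [0.16, 1.93], [-2.52, 2.52]. Speed limits (rad/s): [1.89, 1.89, 2.39, 2.39, 3.01, 3.01, 3.01].

### API

Orientations are given as a unit quaternion [x, y, z, w].
In Python, from rig import r gives the robot as it stands.
- The arm moves only by the shell command python3 -m pendant 'ROWS' [FORCE]. ROWS is text: rows parted by semicolons, each of 7 numbers parted by spaces: the opening, from 0 (shut) to 1 (fully open), then the shift along the tool's x, y, z in cm, then the turn, a rotation vector about the tool's x, y, z in degrees. In form: grip tx ty tz ax ay az; .... A call has 1 to 12 rows; each row shifts and turns the pose as measured when the row begins, along the tool's axes as they then stand; what a row does not reach is not made up. A row lasts 1/8 s, in which the tool goes at most 62.5 mm and 10.7 degrees, less where a joint would pass 70% of its speed; a pose out of reach is approached as far as the arm can. A call is refused whole if a number of a shift passes 6.25 or a number of a turn 10.7, either way. A call with a gripper value outside its range is refused whole. The fingers move at their own pace and stop on an object; FORCE is the grip in N (left out, the last holds). Time passes only in rows, so rows that do not move let the fingers close. It gives the time, the measured TCP pose, the force and the opening at its end, in the units of the state.
- r.state(): the state, without advancing time (a new reading comes with each control period).
- r.get_image(name): name is "side" or "top" or "wrist"; returns a dict with "image" (400x640x3 uint8, red, green, blue), "range_z" (400x640 float32, mm along the optical axis (not along the pixel's ray), 0 where there is no reading), "fx", "fy", "cx", "cy" (pixels), "dist_coeffs" ([k1, k2, p1, p2, k3] as OpenCV has them; the pictures are not rectified), "cam_to_world" (4x4, takes a point from camera to world coordinates); the wrist camera has in their place "tool_from_camera" (4x4, takes a point from camera to tool coordinates, whose origin is the TCP and whose axes are the tool frame's). Camera axes: x right, y up, looking along -z (the intrinsics and any distortion apply to the point x, -y, -z); pixel columns grow to the right and rows downward; lengths in mm; the calibration is good to about 2 mm. A picture is of the moment at which its call begins: read the wrist's pose just before it.
- r.sign_off(): hands the job in, once; it reports no verdict.
Trained networks look in the newest picture that a camera, given by its name, has taken for a name from the list of things; names that differ only in an ending like _2 or _b are one class to them, and where a whole thing is asked for, a point or a joint stands for the part that bears it (a point fixed in the world has none). Each returns a list of dicts, best first, with "p" (0 to 1); they miss things now and then, are a little off and sometimes report something else, mostly with a low value. They report only what shows in the picture. A call takes as long as a camera call.
- r.trace(thing, camera): "pixels" (400x640 bool, what is visible of it).
- r.place_of(thing, camera): "xyz" ([x, y, z] in mm, in world coordinates, good to about 4 mm: a listed point, or the origin of a listed thing).
The state is a dict: "time_s": time; "joint_pos": joint angles; "joint_vel": joint speeds; "joint_torque": joint torques, N m; "eef_pos": TCP position; "ee_rot": TCP orientation; "contact_force": force on the tool from outside, world axes, zero at the start; "moment": the same for the moment, N m; "finger_gap": finger opening in mm.
Only numpy, scipy, OpenCV 4.12 (cv2) and the standard library are available. Lean on these libraries where they do the work, as an engineer would, in place of code of your own. Each camera call takes 0.05 s, during which the arm holds its last target. There are 200 camera calls.

### The job

Check the brake on the trolley's push handle: with the backs of the fingers, press the long lever in towards the bar until it comes up against its stop, short of the bar, and keep it there for a good second. Then ease it back out, without letting it snap, and move clear. Grip nothing, do not touch the bar or force the lever, and leave the short lever and the things lying around alone.

Things in the scene. Friction and masses are not known exactly. Their poses are not given: they have to be found in the camera images.
- handle: Trolley push handle: upright U of 28 mm steel tube on a white board 100 x 540 x 14 mm, fixed to the surface at a varying place and yaw. Origin: centre of the board's underside. The level bar runs along its y axis at x = 0, its centre line 150 mm up; legs at y = -235 and +235 mm. Both levers lie on the bar's +x side (away from the robot), nothing above them.
- brake_clamp: Black clamp, 42 mm in diameter, 30 mm long, round the bar; carries the long brake lever. Origin on the bar's centre line at the clamp's middle, 150 mm up; axes as the handle's. Lugs reach out in +x to the lever's pivot at (40, 0, 0) mm. The long lever may be on the left or right half of the bar, the short one on the other.
- brake_lever (a joint): Angle of the long brake lever about its upright pivot, rad. 0: out at rest by its return spring, running along the handle's +y but splayed 0.30 rad away from the bar (to +x). Grows as pressed towards the bar; firm stop at 0.26, with 27 mm still free to the bar. Pressing 115 mm from the pivot takes about 3.5 N at 0, 7 N at the stop. Let go, it snaps back.
- brake_pivot (a point): Pivot of the long lever, at the blade's mid height, 150 mm up. The frame turns with the lever: +y along the blade to the tip, +x square to it on the outer side, away from the bar (press there, towards -x), z up. Dark steel blade, 9 mm thick (x -4.5 to +4.5 mm), 18 mm high, 150 mm long.
- brake_tip (a point): Centre of the ball, 22 mm in diameter, at the free end of the long brake lever, 150 mm from its pivot. Same axes as the pivot's.
- lock_clamp: The same kind of clamp for the short lever, which is to be left alone. Origin on the bar's centre line, axes as the handle's; its lever's pivot at (40, 0, 0) mm.
- lock_lever (a joint): Angle of the short lever, rad: 0 at rest, grows towards the bar. Same shape, material and directions as the long one, but only 90 mm from pivot to ball centre. Leave it alone.
- lock_tip (a point): Centre of the ball, 22 mm in diameter, at the free end of the short lever, 90 mm from its pivot.
- cheese_big: Loose cheese wheel, 120 mm in diameter, 65 mm high, origin at the centre of its underside. Bystander on the far side of the handle.
- cheese_small: Loose cheese wheel, 90 mm in diameter, 50 mm high, origin at the centre of its underside. Bystander on the far side of the handle.
- jar: Small closed glass jar, 56 mm in diameter, 70 mm high, on the far side of the handle, origin at the centre of its underside. Bystander.

How it is judged (in metres and radians):
On the way, in this order (a step that is already met when the one before it is completed fails the run):
1. the long lever is pressed against its stop from its outer side by the fingers, and kept there (counted from 0.7 s) (value of joint brake_lever above 0.235 rad and contact force between the fingers and brake_clamp above 1 N and x of the grasp point in the frame of brake_pivot above 0 m), for 0.7 s.
2. the long lever is back out (value of joint brake_lever below 0.02 rad), for 0.1 s.
At the end, for the whole second after the job is handed in: The long lever has been held at its stop (beyond 0.235 rad) for 0.7 s by fingers on its outer side and is fully out again (below 0.02 rad); the short lever is out too; cheeses and jar lie within 15 mm of where they were (value of joint each of brake_lever, lock_lever below 0.02 rad and distance of each of cheese_big, cheese_small, jar from where it was at the start of the episode below 0.015 m); the robot touches nothing.
It fails at once if the long lever is let go and snaps back (faster than 3 rad/s) (velocity of joint brake_lever below -3 rad/s).
It fails at once if the long lever is forced (over 40 N) or pinched between the fingers (contact force between the arm and brake_clamp above 40 N or (contact force between the fingers and brake_clamp above 1 N and x of the grasp point in the frame of brake_pivot between -0.006 and 0.006 m and z of the grasp point in the frame of brake_pivot between -0.011 and 0.011 m and y of the grasp point in the frame of brake_pivot between 0 and 0.165 m)).
It fails at once if the bar, its legs or its board are touched (over 2 N) (contact force between any of the fingers, the arm and handle above 2 N).
It fails at once if the short lever is pressed (value of joint lock_lever above 0.05 rad).
It fails at once if a cheese or the jar is moved or lifted (distance of any of cheese_big, cheese_small, jar from where it was at the start of the episode above 0.02 m).
It also fails if it takes over 40 s, if anything falls off the work surface, if the arm or the gripper's body presses on something with over 40 N, if the wrist force passes 120 N, or if a joint passes its speed limit or range.

## Working session

There is one attempt and no reset: what is moved stays moved. The work goes in short steps, Python scripts to look and compute and a shell command to move; the robot and the scene stay as the last step left them, time stands still between calls to the robot, and variables do not carry over. Pictures are saved under pics/ and viewed, about 8 in all and at most 12, crops included, and the job is handed in when it is done.

```bash
mkdir -p pics
cat > h.py <<'E'
import numpy as np, cv2
from rig import r
from scipy.spatial.transform import Rotation as R
def show(cam,name):
    d=r.get_image(cam); cv2.imwrite('pics/'+name,d['image'][:,:,::-1]); return d
def best(t,c):
    l=r.place_of(t,c); return [(round(o['p'],2),np.round(o['xyz'],0).tolist()) for o in l[:2]]
E
python3 - <<'E'
from h import *
s=r.state(); print(s['time_s'],s['eef_pos'],s['ee_rot'],s['finger_gap'],r.grip_point_offset)
for c in('top','side'):
    show(c,c+'1.png')
    for t in 'handle brake_clamp brake_pivot brake_tip lock_clamp lock_tip cheese_big cheese_small jar'.split(): print(c,t,best(t,c))
print(r.state()['time_s'])
E
```

```text
0.0 [ 178.49377515 -598.69587307  303.30255271] [-0.69959824 -0.10250585  0.69979639 -0.10168511] 85.14627127245882 53.900000000000006
top handle [(0.63, [504.0, 65.0, -1.0])]
top brake_clamp [(0.86, [505.0, 113.0, 149.0])]
top brake_pivot [(0.82, [540.0, 116.0, 151.0])]
top brake_tip [(0.89, [575.0, 264.0, 149.0])]
top lock_clamp [(0.95, [523.0, -101.0, 148.0])]
top lock_tip [(0.97, [578.0, -11.0, 149.0])]
top cheese_big [(0.59, [672.0, -70.0, -2.0]), (0.19, [499.0, 63.0, 0.0])]
top cheese_small [(0.69, [651.0, 158.0, 1.0])]
top jar [(0.69, [504.0, 114.0, 150.0]), (0.68, [651.0, 62.0, 2.0])]
side handle [(0.97, [508.0, 63.0, -1.0]), (0.54, [542.0, 113.0, 149.0])]
side brake_clamp [(0.85, [502.0, 104.0, 149.0])]
side brake_pivot [(0.68, [543.0, 113.0, 150.0])]
side brake_tip [(0.95, [574.0, 262.0, 150.0])]
side lock_clamp [(0.72, [519.0, -101.0, 152.0])]
side lock_tip [(0.6, [581.0, -7.0, 150.0])]
side cheese_big [(0.76, [677.0, -66.0, -2.0])]
side cheese_small [(0.81, [659.0, 160.0, 2.0]), (0.42, [540.0, 112.0, 152.0])]
side jar [(0.71, [648.0, 61.0, -2.0]), (0.37, [658.0, 162.0, 0.0])]
1.0
```

View pics/top1.png

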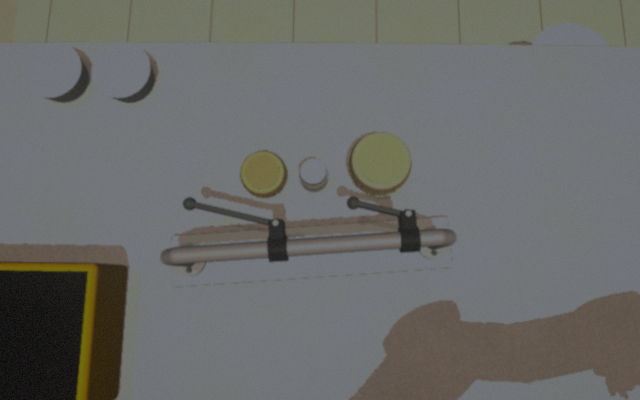

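View pics/side1.png

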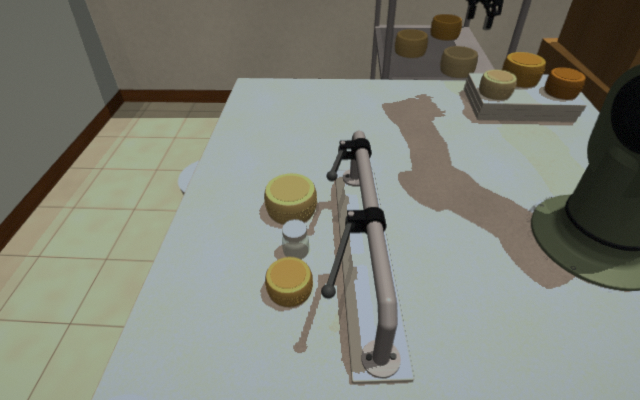

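The two views agree. The long lever is on the left half: in the top picture its pivot is at about pixel (275,222) and its ball at (190,204). The short lever's ball is at (353,203). The cheeses and jar lie at rows 160–175, beyond the levers and lower than them. The pivot is at about (541,114) and the tip at (575,263), which is 152 mm apart and so plausible. Handle yaw is about 0.08.

```bash
cat >> h.py <<'E'
def goal(ny):  # tool x down, tool y along world angle ny
    x=np.array([0,0,-1.]); y=np.array([np.cos(ny),np.sin(ny),0]); return R.from_matrix(np.c_[x,y,np.cross(x,y)])
def rel(p,g):  # shift (cm) and turn (deg) from the present pose, tool axes
    s=r.state(); q=R.from_quat(s['ee_rot'])
    return q.inv().apply(np.array(p)-s['eef_pos'])/10,(q.inv()*g).as_rotvec(degrees=True)
def st():
    s=r.state(); print(round(s['time_s'],2),'pos',np.round(s['eef_pos'],1),'F',np.round(s['contact_force'],1),'gap',round(s['finger_gap'],1),'j',np.round(s['joint_pos'],2))
    print(R.from_quat(s['ee_rot']).as_matrix().round(3).tolist())
E
python3 - <<'E'
from h import *
st()
for a in(-.09,np.pi-.09): print(rel([615,228,303],goal(a)))
s=r.state();q=R.from_quat(s['ee_rot'])
n=18;p=s['eef_pos'];a0=np.arctan2(p[1],p[0]);a1=np.arctan2(228,615);r1=np.hypot(615,228);r0=np.hypot(*p[:2])
# arc with constant turn, per-row shift in tool axes
for k in range(n):
    P=lambda t:np.array([(r0+(r1-r0)*t)*np.cos(a0+(a1-a0)*t),(r0+(r1-r0)*t)*np.sin(a0+(a1-a0)*t),p[2]])
    if k in(0,9): print(q.inv().apply(P((k+1)/n)-P(k/n))/10)
print(np.degrees(a1-a0))
E
```

```text
1.0 pos [ 178.6 -598.9  303.9] F [-0.2  0.5  0.5] gap 85.3 j [ 1.21  0.52 -0.04  1.6   0.02  1.02 -0.11]
[[-0.0, 0.286, -0.958], [0.0, -0.958, -0.286], [-1.0, -0.0, 0.0]]
(array([  0.09039873, -66.77659872, -65.45211744]), array([-6.82418819e+01, -3.64160520e-04,  1.17299014e-03]))
(array([  0.09039873, -66.77659872, -65.45211744]), array([1.11758118e+02, 1.30162424e-03, 4.04095604e-04]))
[-3.16626664e-05 -8.67958623e-02 -5.68850523e+00]
[ 6.04706516e-05 -4.31764642e+00 -3.91687120e+00]
93.74119192888348
```

```bash
python3 -m pendant '0 0 -0.3 -5.6 -3.8 0 0;0 0 -0.3 -5.6 -3.8 0 0;0 0 -0.5 -5.6 -3.8 0 0;0 0 -0.5 -5.6 -3.8 0 0;0 0 -0.7 -5.6 -3.8 0 0;0 0 -0.8 -5.6 -3.8 0 0;0 0 -1 -5.6 -3.8 0 0;0 0 -1.1 -5.6 -3.8 0 0;0 0 -1.3 -5.6 -3.8 0 0;0 0 -1.4 -5.5 -3.8 0 0;0 0 -1.6 -5.5 -3.8 0 0;0 0 -1.7 -5.5 -3.8 0 0' 20; python3 -c "
from h import *
st();print(rel([615,228,303],goal(-.09)))"
```

```text
time_s: 2.5
eef_pos: [626.6, -111.3, 302.4]
ee_rot: [-0.602, -0.369, 0.603, -0.371]
contact_force: [1.2, -0.3, -0.3]
finger_gap: 0.0
2.5 pos [ 626.6 -111.3  302.4] F [ 1.2 -0.3 -0.3] gap 0.0 j [ 0.29  0.56 -0.32  1.56  0.2   1.06 -0.55]
[[0.0, 0.892, -0.452], [-0.003, -0.452, -0.892], [-1.0, 0.001, 0.002]]
(array([ -0.15405228, -16.38252483, -29.73514612]), array([-21.74469844,   0.14933134,  -0.05751547]))
```

```bash
python3 -m pendant '0 0 -2.7 -5 -3.6 0 0;0 0 -2.4 -5.1 -3.6 0 0;0 0 -2.1 -5.3 -3.6 0 0;0 0 -1.7 -5.4 -3.6 0 0;0 0 -1.4 -5.5 -3.6 0 0;0 0 -1.1 -5.5 -3.6 0 0;0 0 0 0 0 0 0;0 0 0 0 0 0 0'
python3 - <<'E'
from h import *
st();print(rel([615,228,207],goal(-.09)))
s=r.state();T=R.from_quat(s['ee_rot']).as_matrix()
for c in('wrist','top'):
    d=show(c,c+'2.png')
    for t in 'brake_pivot brake_tip brake_clamp'.split(): print(c,t,best(t,c))
E
```

```text
time_s: 3.5
eef_pos: [612.2, 244.0, 301.4]
ee_rot: [0.518, 0.481, -0.518, 0.482]
contact_force: [0.9, -1.9, -1.1]
finger_gap: -0.2
3.5 pos [612.2 244.  301.4] F [ 0.9 -1.9 -1.1] gap -0.2 j [-0.18  0.61 -0.45  1.49  0.29  1.11 -0.77]
[[0.001, 0.997, -0.074], [-0.001, -0.074, -0.997], [-1.0, 0.001, 0.001]]
(array([9.44189258, 0.38783341, 1.56358838]), array([ 0.93554333,  0.05502053, -0.06332587]))
wrist brake_pivot []
wrist brake_tip [(0.77, [576.0, 262.0, 151.0])]
wrist brake_clamp [(0.59, [501.0, 116.0, 150.0])]
top brake_pivot [(0.64, [542.0, 118.0, 153.0])]
top brake_tip []
top brake_clamp [(0.72, [504.0, 115.0, 150.0]), (0.41, [543.0, 118.0, 151.0])]
```

View pics/wrist2.png

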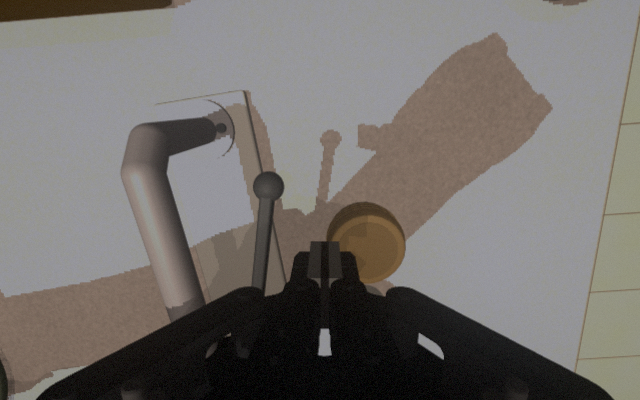

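The wrist view confirms it. The ball at (268,185) and the blade below it lie left of the shut fingers at (325,260), with the fingers on the outer side and the cheese at (367,240) well below. I'll go down next to the blade.

```bash
python3 -m pendant '0 0 0.4 1.6 0.9 0 0;0 3 0 0 0 0 0;0 3 0 0 0 0 0;0 2 0 0 0 0 0;0 1.3 0 0 0 0 0;0 0 0 0 0 0 0;0 0 0 0 0 0 0'
python3 - <<'E'
from h import *
st(); show('side','side3.png'); print(best('brake_tip','side'))
E
```

```text
time_s: 4.78
eef_pos: [617.9, 219.9, 207.7]
ee_rot: [0.525, 0.473, -0.523, 0.476]
contact_force: [-0.1, -0.6, 0.1]
finger_gap: -0.3
4.78 pos [617.9 219.9 207.7] F [-0.1 -0.6  0.1] gap -0.3 j [-0.17  0.7  -0.42  1.58  0.34  0.93 -0.8 ]
[[0.005, 0.995, -0.099], [-0.002, -0.099, -0.995], [-1.0, 0.005, 0.002]]
[(0.93, [575.0, 261.0, 150.0]), (0.43, [659.0, 157.0, 3.0])]
```

View pics/side3.png

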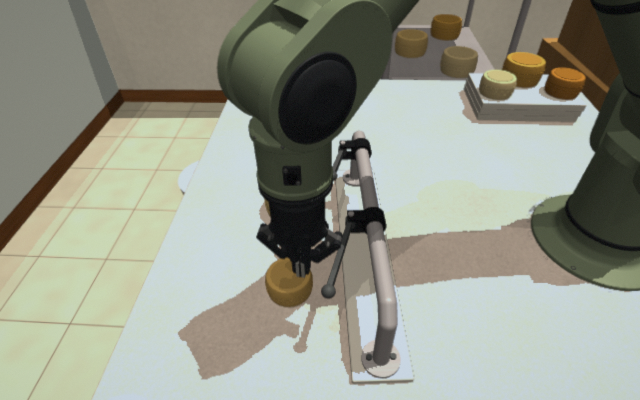

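```bash
cat > m.py <<'E'
from h import *
s=r.state();q=R.from_quat(s['ee_rot']); out=[]
for c in('side','top','wrist'):
    d=r.get_image(c);K=np.array([[d['fx'],0,d['cx']],[0,d['fy'],d['cy']],[0,0,1]]);z=d['range_z']
    v,u=np.nonzero(z>0);Z=z[v,u].astype(float)
    xy=cv2.undistortPoints(np.c_[u,v].astype(float)[:,None],K,np.array(d['dist_coeffs']))[:,0]
    P=np.c_[xy[:,0]*Z,-xy[:,1]*Z,-Z,np.ones(len(Z))]
    if c=='wrist': t=(P@np.array(d['tool_from_camera']).T)[:,:3]
    else: t=q.inv().apply((P@np.array(d['cam_to_world']).T)[:,:3]-s['eef_pos'])
    t=t[(np.abs(t[:,1])<90)&(np.abs(t[:,2])<25)]
    print(c)
    for x in range(-10,85,8):
        m=t[(t[:,0]>=x)&(t[:,0]<x+8)]
        if len(m)>3: print(x,len(m),'y',np.sort(m[:,1])[[0,2,-3,-1]].round(0), 'p5/95',np.percentile(m[:,1],[10,90]).round(0))
E
python3 m.py
```

```text
side
-10 214 y [-58. -55.  58.  60.] p5/95 [-46.  49.]
-2 216 y [-52. -48.  50.  52.] p5/95 [-40.  41.]
6 142 y [-43. -42.  44.  45.] p5/95 [-36.  37.]
14 286 y [-36. -34.  37.  38.] p5/95 [-27.  30.]
22 131 y [-30. -27.  32.  34.] p5/95 [-17.  23.]
30 55 y [-17. -14.  12.  17.] p5/95 [-11.   7.]
38 50 y [-13. -12.  13.  13.] p5/95 [-12.  10.]
46 219 y [-59. -59.  14.  14.] p5/95 [-56.   4.]
54 77 y [-60. -60.  13.  14.] p5/95 [-57.   9.]
62 47 y [-59. -58.  13.  15.] p5/95 [-56.  10.]
top
wrist
-10 10044 y [-60. -60.  60.  60.] p5/95 [-46.  47.]
-2 7914 y [-53. -52.  53.  54.] p5/95 [-40.  40.]
6 4214 y [-47. -46.  47.  48.] p5/95 [-37.  37.]
14 5909 y [-40. -40.  39.  40.] p5/95 [-31.  31.]
22 2479 y [-35. -34.  34.  35.] p5/95 [-21.  21.]
30 908 y [-21. -19.  20.  21.] p5/95 [-6.  6.]
38 491 y [-14. -13.  13.  14.] p5/95 [-10.  10.]
46 2457 y [-58. -58.  13.  14.] p5/95 [-54.   2.]
54 925 y [-50. -50.  13.  14.] p5/95 [-49.   9.]
62 432 y [-50. -50.  13.  13.] p5/95 [-48.   9.]
```

Below tool x = 36 mm (z < 171) the fingers are only ±14 mm wide. The wider knuckles sit above z = 178, clear of the bar's top at 164. So the geometry is safe and I'll approach.

```bash
python3 -m pendant '0 0 -1.2 -0.9 0 0 0;0 0 -1.0 0 0 0 0;0 0 -0.4 0 0 0 0;0 0 0 0 0 0 0;0 0 0 0 0 0 0'; python3 -c "
from h import *
st()"; python3 m.py | sed -n '/wrist/,$p' | tail -4
```

```text
time_s: 5.65
eef_pos: [590.5, 233.1, 207.9]
ee_rot: [0.525, 0.473, -0.523, 0.477]
contact_force: [0.0, 0.4, -0.3]
finger_gap: -0.0
5.65 pos [590.5 233.1 207.9] F [ 0.   0.4 -0.3] gap -0.0 j [-0.19  0.67 -0.42  1.64  0.34  0.9  -0.84]
[[0.005, 0.995, -0.097], [-0.002, -0.097, -0.995], [-1.0, 0.005, 0.001]]
38 608 y [-90. -90.  13.  14.] p5/95 [-89.   8.]
46 3855 y [-90. -90.  14.  14.] p5/95 [-89.  -4.]
54 1784 y [-90. -90.  13.  14.] p5/95 [-89.   4.]
62 456 y [-90. -90.  13.  13.] p5/95 [-88.   8.]
```

```bash
python3 -m pendant '0 0 -0.3 0.05 0 0 0;0 0 -0.3 0.05 0 0 0;0 0 -0.3 0.05 0 0 0;0 0 -0.3 0.05 0 0 0'; python3 -m pendant '0 0 -0.4 0.05 0 0 0;0 0 -0.4 0.05 0 0 0'; python3 -m pendant '0 0 -0.4 0.05 0 0 0;0 0 -0.4 0.05 0 0 0'; python3 -c "
from h import *
st()
for c in ('side','wrist'):
    show(c,c+'4.png'); print(best('brake_tip',c),best('brake_pivot',c))"
```

```text
time_s: 6.3
eef_pos: [578.7, 232.5, 208.0]
ee_rot: [0.526, 0.473, -0.522, 0.477]
contact_force: [5.7, 2.1, -1.4]
finger_gap: 0.1
time_s: 6.55
eef_pos: [570.7, 232.7, 208.3]
ee_rot: [0.526, 0.473, -0.522, 0.477]
contact_force: [6.5, 4.2, -2.0]
finger_gap: 0.1
time_s: 6.8
eef_pos: [562.9, 233.1, 208.5]
ee_rot: [0.527, 0.473, -0.521, 0.477]
contact_force: [7.0, 3.4, -3.2]
finger_gap: 0.2
6.8 pos [562.9 233.1 208.5] F [ 7.   3.4 -3.2] gap 0.2 j [-0.2   0.63 -0.43  1.72  0.34  0.85 -0.87]
[[0.011, 0.995, -0.098], [0.002, -0.098, -0.995], [-1.0, 0.01, -0.003]]
[(0.69, [546.0, 267.0, 151.0])] []
[(0.75, [548.0, 264.0, 149.0])] []
```

```bash
python3 -m pendant '0 0 -0.2 0 0 0 0;0 0 -0.2 0 0 0 0;0 0 -0.2 0 0 0 0'; python3 -m pendant '0 0 -0.15 0 0 0 0';python3 -m pendant '0 0 -0.1 0 0 0 0'
```

```text
time_s: 7.48
eef_pos: [557.8, 233.3, 208.6]
ee_rot: [0.528, 0.472, -0.52, 0.477]
contact_force: [5.5, 1.1, -3.3]
finger_gap: -0.0
time_s: 7.6
eef_pos: [556.6, 233.3, 208.7]
ee_rot: [0.528, 0.472, -0.52, 0.477]
contact_force: [7.3, 1.1, -3.0]
finger_gap: -0.1
time_s: 7.72
eef_pos: [555.9, 233.4, 208.7]
ee_rot: [0.529, 0.472, -0.519, 0.477]
contact_force: [6.9, 1.6, -3.7]
finger_gap: -0.2
```

```bash
python3 -m pendant '0 0 -0.15 0 0 0 0';python3 -m pendant '0 0 -0.15 0 0 0 0';python3 -m pendant '0 0 -0.15 0 0 0 0';python3 -m pendant '0 0 -0.15 0 0 0 0'
```

```text
time_s: 7.85
eef_pos: [554.7, 233.4, 208.7]
ee_rot: [0.529, 0.472, -0.519, 0.478]
contact_force: [7.3, 0.5, -4.4]
finger_gap: -0.1
time_s: 7.98
eef_pos: [553.8, 233.4, 208.8]
ee_rot: [0.53, 0.471, -0.519, 0.478]
contact_force: [12.7, 1.1, -6.0]
finger_gap: 0.1
time_s: 8.1
eef_pos: [553.4, 233.3, 208.9]
ee_rot: [0.531, 0.471, -0.518, 0.478]
contact_force: [15.7, 1.9, -9.4]
finger_gap: 0.1
time_s: 8.22
eef_pos: [553.2, 233.2, 209.0]
ee_rot: [0.532, 0.47, -0.517, 0.479]
contact_force: [15.8, 2.7, -11.3]
finger_gap: -0.3
```

The stop is reached: the force jumped from 7 to about 16 N at x ≈ 553.5. I'll hold there with a small bias, since each row restarts from the measured pose.

```bash
python3 -m pendant '0 0.02 -0.1 0 0 0 0;0 0.02 -0.1 0 0 0 0';python3 -m pendant '0 0.02 -0.1 0 0 0 0;0 0.02 -0.1 0 0 0 0;0 0.02 -0.1 0 0 0 0'
python3 - <<'E'
from h import *
st()
for c in('side','wrist'): show(c,c+'5.png'); print(best('brake_tip',c))
st()
E
```

```text
time_s: 8.48
eef_pos: [553.3, 233.1, 208.9]
ee_rot: [0.534, 0.469, -0.516, 0.479]
contact_force: [10.3, 2.0, -4.1]
finger_gap: 0.0
time_s: 8.85
eef_pos: [553.0, 233.1, 209.0]
ee_rot: [0.536, 0.468, -0.514, 0.48]
contact_force: [11.0, 1.4, -3.5]
finger_gap: 0.3
8.85 pos [553.  233.1 209. ] F [11.   1.4 -3.5] gap 0.3 j [-0.21  0.61 -0.42  1.76  0.35  0.81 -0.9 ]
[[0.035, 0.994, -0.102], [0.008, -0.102, -0.995], [-0.999, 0.034, -0.012]]
[(0.79, [534.0, 263.0, 151.0])]
[(0.77, [535.0, 266.0, 146.0])]
9.05 pos [553. 233. 209.] F [11.5  1.2 -3.4] gap 0.1 j [-0.21  0.61 -0.42  1.76  0.35  0.81 -0.9 ]
[[0.035, 0.994, -0.102], [0.008, -0.102, -0.995], [-0.999, 0.034, -0.012]]
```

View pics/wrist5.png

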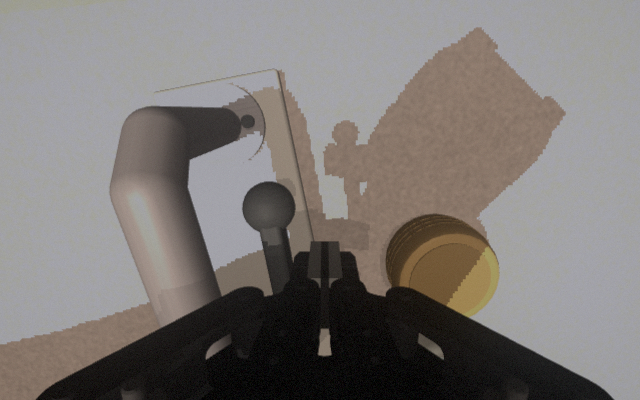

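The blade lies against the backs of the fingers at (285,265) and clear of the bar. The ball at (268,208) measures (534.5,264), giving an angle of about 0.27 rad, so the lever is at its stop. I'll hold a little longer, then ease out.

```bash
python3 -m pendant '0 0 -0.1 0 0 0 0;0 0 -0.1 0 0 0 0;0 0 -0.1 0 0 0 0;0 0 -0.1 0 0 0 0;0 0 -0.1 0 0 0 0;0 0 -0.1 0 0 0 0'; python3 -m pendant '0 0 0.1 0 0 0 0;0 0 0.2 0 0 0 0.4;0 0 0.2 0 0 0 0.4;0 0 0.3 0 0 0 0.4;0 0 0.3 0 0 0 0.4;0 0 0.3 0 0 0 0.4;0 0 0.3 0 0 0 0;0 0 0.3 0 0 0 0;0 0 0.3 0 0 0 0'; python3 -c "
from h import *
st()"
```

```text
time_s: 9.8
eef_pos: [552.3, 232.8, 209.3]
ee_rot: [0.54, 0.465, -0.51, 0.481]
contact_force: [11.7, 1.9, -7.2]
finger_gap: -0.0
time_s: 10.92
eef_pos: [577.0, 229.3, 211.1]
ee_rot: [0.55, 0.454, -0.501, 0.491]
contact_force: [3.0, -0.8, -2.1]
finger_gap: 0.1
10.93 pos [577.  229.3 211.1] F [ 3.  -0.8 -2.1] gap 0.1 j [-0.21  0.62 -0.4   1.74  0.38  0.78 -0.91]
[[0.086, 0.991, -0.105], [0.008, -0.106, -0.994], [-0.996, 0.085, -0.017]]
```

```bash
python3 -m pendant '0 0 0.2 0 0 0 0;0 0 0.2 0 0 0 0;0 0 0.2 0 0 0 0;0 0 0.2 0 0 0 0;0 0 0.2 0 0 0 0;0 0 0.2 0 0 0 0;0 0 0.3 0 0 0 0;0 0 0.4 0 0 0 0;0 0 0.6 0 0 0 0;0 0 0.6 0 0 0 0'
python3 - <<'E'
from h import *
st()
for c in('side','wrist'): show(c,c+'6.png'); print(best('brake_tip',c))
E
```

```text
time_s: 12.18
eef_pos: [608.8, 226.2, 213.7]
ee_rot: [0.549, 0.455, -0.501, 0.491]
contact_force: [-0.6, 0.1, 0.6]
finger_gap: -0.1
12.18 pos [608.8 226.2 213.7] F [-0.6  0.1  0.6] gap -0.1 j [-0.19  0.66 -0.4   1.65  0.38  0.83 -0.86]
[[0.084, 0.991, -0.104], [0.008, -0.105, -0.994], [-0.996, 0.083, -0.017]]
[(0.95, [572.0, 260.0, 153.0])]
[(0.92, [573.0, 264.0, 150.0])]
```

The fingers are clear and the force is zero. Now I'll go straight up and take a last look.

```bash
python3 -m pendant '0 -1 0.5 0 0 0 0;0 -2 0.3 0 0 0 0;0 -3 0.3 0 0 0 0;0 -4 0.3 0 0 0 0;0 -4 0.3 0 0 0 0;0 -2 0 0 0 0 0;0 0 0 0 0 0 0;0 0 0 0 0 0 0'
python3 - <<'E'
from h import *
st()
for c in('side','wrist','top'):
    show(c,c+'7.png')
    for t in 'brake_tip lock_tip cheese_big cheese_small jar'.split(): print(c,t,best(t,c))
E
```

```text
time_s: 13.38
eef_pos: [611.8, 223.2, 383.9]
ee_rot: [0.549, 0.455, -0.5, 0.491]
contact_force: [0.7, 0.6, -0.2]
finger_gap: -0.2
13.38 pos [611.8 223.2 383.9] F [ 0.7  0.6 -0.2] gap -0.2 j [-0.15  0.49 -0.45  1.47  0.27  1.15 -0.76]
[[0.086, 0.991, -0.103], [0.009, -0.104, -0.995], [-0.996, 0.084, -0.018]]
side brake_tip [(0.75, [576.0, 262.0, 152.0])]
side lock_tip [(0.76, [580.0, -10.0, 152.0]), (0.16, [541.0, 115.0, 146.0])]
side cheese_big [(0.87, [679.0, -64.0, -3.0])]
side cheese_small [(0.66, [657.0, 159.0, 6.0]), (0.42, [675.0, -67.0, -2.0])]
side jar [(0.58, [651.0, 60.0, -2.0]), (0.34, [540.0, 112.0, 150.0])]
wrist brake_tip [(0.72, [572.0, 264.0, 149.0])]
wrist lock_tip [(0.3, [652.0, 160.0, -1.0])]
wrist cheese_big []
wrist cheese_small [(0.9, [654.0, 161.0, 0.0])]
wrist jar [(0.52, [576.0, 265.0, 152.0]), (0.4, [650.0, 61.0, 0.0])]
top brake_tip []
top lock_tip [(0.73, [576.0, -9.0, 151.0])]
top cheese_big [(0.78, [673.0, -73.0, -2.0])]
top cheese_small [(0.79, [652.0, 159.0, -1.0])]
top jar [(0.72, [654.0, 61.0, 3.0]), (0.3, [670.0, -68.0, -3.0])]
```

View pics/side7.png

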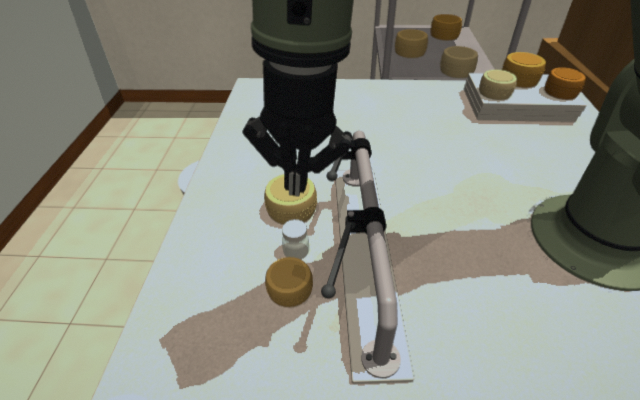

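The picture matches the first one: the long lever's ball is back at (328,291), the cheeses and jar are where they were, and the gripper is high above everything.

```bash
python3 -c "
from rig import r
print(r.sign_off())"
```

```text
the job is handed in; nothing more can be done
None
```

The brake check is done and handed in, at about 13.5 s of the 40 s allowed; the rig gives no verdict, so what follows is my own measurements.

- **Press and hold:** I pressed the long lever from its outer side with the backs of the shut fingers until the force jumped from 7 N to about 16–19 N. That was the stop. I held it there for about 1.8 s at 11–19 N. At the stop the ball's position gave about 0.27 rad, against a nominal 0.26.
- **Easing out:** I backed off at roughly 20–25 mm/s, with the spring force falling to 3 N and then zero, and lifted the gripper to 384 mm.
- **Last checks:** The long lever's ball read (576,262) from the side camera and (572,264) from the wrist camera, against (575,263) before. That puts it fully out, within what the cameras can resolve. The short lever, cheeses and jar were within about 6 mm of their first readings, which is also measurement noise. The contact force was about zero.
- **What went wrong or disagreed:**
  - The tool tilted about 2° while holding, and my correction had the wrong sign, so it ended at about 5°. This caused no contact.
  - The top camera could not find the long lever's ball at the end, because the arm was in its way.
  - The wrist camera gave some low-confidence false reports.

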